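# Set the tool-tightening fixture in the bench corner with a spacer

### The arm

A 6-joint arm with a two-finger parallel gripper is mounted at the origin on the work surface. World frame = base frame: x ahead of the robot, y to its left, z up, the work surface at z = 0. Lengths are in m, angles in rad, forces in N, time in s.
With the tool pointing down it reaches from about 0.325 to 0.85 m from the base axis. Payload 15.5 kg.
Tool frame: the origin (TCP) lies on the centre line of the jaws, within the pads' length; the fingertips stand 8 mm ahead of it and the grasp point (between the pads) lies 11 mm behind it; z points along the fingers, y is the line along which they close (so a half turn about z gives the same grasp; the last joint's range is limited). The gripper opens to 91 mm and grips with 3 to 60 N. Pads are 32 mm wide; open, the fingers measure 118 mm over their backs; the gripper's body (76 mm by 178 mm) begins 60 mm behind the grasp point.
Start: joints at [1.242, 0.494, 1.345, -0, 1.302, -0.096], TCP at [0.144, 0.608, 0.186] pointing down, gripper open.
Joint ranges: [-2.91, 2.91], [-0.82, 2.16], [0.22, 2.67], [-1.22, 4.37], [0.12, 2.79], [-3.08, 3.08]. Speed limits (rad/s): [1.89, 1.89, 2.57, 3.01, 3.01, 3.01].

### API

Orientations are given as a 3x3 rotation matrix whose columns are the frame's x, y, z axes.
In Python, from rig import r gives the robot as it stands. The module is installed in compiled form; this text tells all that it offers.
- The arm moves only by the tool play_rows, never from a script. Its argument "motion" is a list that holds one entry, the list of rows, each a list of 5 numbers: the opening, from 0 (shut) to 1 (fully open), then the shift along the tool's x, y, z in units of 30 mm (1.0 is 30 mm), then the turn about the tool's z in units of 6 degrees (1.0 is 6 degrees). In form: [[[fingers, x, y, z, turn], ...]]. A call has 1 to 12 rows; each row is the pose to reach, as a shift and turn from the pose commanded when the call began, along the tool's axes at that moment; what a row does not reach only later rows make up. A row lasts 1/12 s, in which the tool goes at most 41.7 mm and 7.16 degrees, less where a joint would pass 70% of its speed; a pose out of reach is approached as far as the arm can. A call with a gripper value outside its range is refused whole. The fingers move at their own pace and stop on an object; "grip_force" is the grip in N (left out, the last holds). Time passes only in rows, so rows that repeat a pose let the fingers close. It gives the time, the measured TCP pose, the force, the opening and the grip force at its end, in the units of the state.
- r.observe(): the state, without advancing time (a new reading comes with each control period).
- r.camera(name): name is "scene" or "side" or "wrist"; returns a dict with "color" (480x640x3 uint8, red, green, blue), "fov_y" (degrees; the focal length in pixels is half the picture's height over the tangent of half this angle, whatever the lens; pixels are square), "cx", "cy" (the principal point, pixels), "dist_coeffs" ([k1, k2, p1, p2, k3] as OpenCV has them; the pictures are not rectified), "R" (3x3) and "t" (3): a world point X has camera coordinates R X + t. Camera axes: x right, y down, z forward; pixel columns grow to the right and rows downward; lengths in m; the calibration is good to about 2 mm. A picture is of the moment at which its call begins. There is no depth.
- r.hand_in(): hands the job in; it is judged then, once.
The state is a dict: "clock": time; "joint_positions": joint angles; "qvel": joint speeds; "joint_torque": joint torques, N m; "position": TCP position; "eef_rot": TCP orientation; "contact_force": force on the tool from outside, world axes, zero at the start; "ft_torque": the same for the moment, N m; "finger_gap": opening from 0.0 (shut) to 1.0 (fully open); "gripper_force": force on a finger pad.
Only numpy, scipy, OpenCV 4.12 (cv2) and the standard library are available. Lean on these libraries where they do the work, as an engineer would, in place of code of your own. Each camera call takes 0.05 s, during which the arm holds its last target. There are 200 camera calls.

### The job

Pick the plain full-length spacer bar out of the crate and lay it down on the bench, the same way up, inside the steel locating corner and lengthwise along the short side stop. Then slide the tool-tightening fixture over the bench, without lifting or tipping it, square up against the long back fence and along it until the spacer is squeezed between the fixture's foot and the stop: squeeze the spacer for a moment with about 10 N, over and above what sliding takes and never more than 15 N, so that no gap is left, and do not ram the fence either. Leave the tool holder, the wrench and the brush where they are.

Things in the scene. Friction and masses are not known exactly. Their poses are not given: they have to be found in the camera images.
- fixture: Tool-tightening fixture, dark metal, loose, 0.4 to 1 kg: foot plate 110 (its x) by 120 (its y) by 20 mm thick, a round socket 90 mm across on its middle, 70 mm high overall. Too wide to grip. Origin: centre of its underside, z up. Seated, its x lies along the corner's x (either way round): a 120 mm side against the fence, a 110 mm side against the spacer.
- corner: Steel locating corner, fixed to the bench: two strips 22 mm wide, 15 mm high. Origin: where the two inner faces meet, at bench height, z up. The long back fence's inner face is the plane x = 0, from y = 0 to -300 mm; the short side stop's inner face is the plane y = 0, from x = 0 to -135 mm. The working side is x < 0, y < 0.
- spacer: Plain rectangular steel bar, the full-length one in the crate, 90 mm long (its x), 30 mm wide (its y), 45 mm high, 0.3 kg. Origin: centre of its underside, z up. Its 30 mm width is what sets the fixture's distance from the side stop.
- crate: Open blue plastic crate, fixed, 260 mm (x) by 180 mm (y), walls 5 mm thick and 35 mm high, inner floor 5 mm above the bench. Origin: centre of its underside, z up. Holds the spacer and three other pieces, in any order, all lying roughly along the crate's x.
- short_block: Not wanted: steel bar of the spacer's section but only 60 mm long (x), 30 mm wide, 45 mm high, in the crate. Origin: centre of its underside.
- step_block: Not wanted: steel bar in the crate, 90 mm long (x) and 30 mm wide, 45 mm high over the -x half but only 20 mm high over the +x half. Origin: centre of its underside.
- angle_iron: Not wanted: piece of steel angle in the crate, 90 mm long (x), 34 mm wide, 34 mm high. Origin: centre of its underside.
- tool_holder: Bystander: steel milling tool holder standing upright on the bench, 64 mm across its flange, 115 mm high. Origin: centre of its underside.
- wrench: Bystander: wrench 200 mm long lying on the bench beyond the side stop. Origin: underside, at mid length, its x along it.
- brush: Bystander: brush 180 mm long lying on the bench near the robot. Origin: underside, at mid length, its x along it.
Not all that is in view belongs to the job. Leave any brown or purple look-alike of the spacer alone.

How it is judged:
By the outcome, as a careful person would: the job done as asked, in the order asked, and still so for the second after the job is handed in, with the robot touching nothing.
It also fails if it takes over 72 s, if anything falls off the work surface, if the arm or the gripper's body presses on something with over 40 N, if the wrist force passes 120 N, or if a joint passes its speed limit or range.

## Working session

There is one attempt and no reset: what is moved stays moved. The work goes in short steps, Python scripts to look and compute and a tool call to move; the robot and the scene stay as the last step left them, time stands still between calls to the robot, and variables do not carry over. Pictures are saved under pics/ and viewed, at most 10 in all, crops included, and the job is handed in when it is done.

Besides the shell and the picture viewer there is one more tool, called as name(argument=value, ...), one argument or row to a line, values as JSON. play_rows: Moves the arm, as the interface text tells. Its arguments: {"type":"object","properties":{"motion":{"type":"array","items":{"type":"array","items":{"type":"array","items":{"type":"number"}}}},"grip_force":{"type":"number"}},"required":["motion"]}

```bash
mkdir -p pics
cat > h.py <<'E'
import numpy as np, cv2
from rig import r
def K(c):
    f=c["color"].shape[0]/2/np.tan(np.radians(c["fov_y"])/2)
    return np.array([[f,0,c["cx"]],[0,f,c["cy"]],[0,0,1.]])
def ray(c,px,z):
    p=cv2.undistortPoints(np.array(px,float).reshape(-1,1,2),K(c),np.array(c["dist_coeffs"],float)).reshape(-1,2)
    R=np.array(c["R"]);o=-R.T@np.array(c["t"])
    d=np.c_[p,np.ones(len(p))]@R
    return o+d*((z-o[2])/d[:,2])[:,None]
def proj(c,X):
    return cv2.projectPoints(np.array(X,float).reshape(-1,1,3),cv2.Rodrigues(np.array(c["R"]))[0],np.array(c["t"],float),K(c),np.array(c["dist_coeffs"],float))[0].reshape(-1,2)
def save(c,n,crop=None,s=1):
    im=c["color"][:,:,::-1]
    if crop: x0,y0,x1,y1=crop; im=im[y0:y1,x0:x1]
    cv2.imwrite("pics/"+n,cv2.resize(im,None,fx=s,fy=s,interpolation=cv2.INTER_CUBIC))
E
python3 - <<'E'
from h import *
import pickle
for n in("scene","side","wrist"):
    c=r.camera(n); save(c,n+"0.png"); pickle.dump(c,open(n+"0.pkl","wb"))
    R=np.array(c["R"]);print(n,-R.T@np.array(c["t"]),R[2],c["fov_y"],c["dist_coeffs"])
print(r.observe())
E
```

```text
scene [ 0.90698579 -0.52027206  0.81047276] [-0.43240317  0.45220849 -0.78008652] 55.36335971049344 [-0.11898125  0.          0.          0.          0.        ]
side [ 0.15206736 -1.16055813  0.73769438] [ 0.24955785  0.81608617 -0.52127175] 45.571049795464155 [-0.16431259  0.          0.          0.          0.        ]
wrist [0.07221395 0.62419768 0.38339629] [ 0.24957719 -0.06014644 -0.9664852 ] 61.8787294360451 [-0.06491856  0.          0.          0.          0.        ]
{'clock': 0.15, 'joint_positions': array([ 1.24246234e+00,  4.94084571e-01,  1.34597841e+00, -2.03578931e-06,
        1.30248267e+00, -9.55035474e-02]), 'qvel': array([-0.00044031, -0.00281   , -0.00096261,  0.00087926, -0.00147263,
       -0.00016508]), 'joint_torque': array([ 1.33860685e-03, -8.79197788e+01, -3.82050705e+01,  7.05447863e-02,
        5.01142081e-02,  2.30695309e-05]), 'position': array([0.14410677, 0.60783986, 0.18505133]), 'eef_rot': array([[-9.73017331e-01,  2.30731836e-01, -3.05452662e-04],
       [ 2.30732021e-01,  9.73016916e-01, -9.02725213e-04],
       [ 8.89231622e-05, -9.48844988e-04, -9.99999546e-01]]), 'contact_force': array([ 0.74512004,  0.61644319, -0.05418504]), 'ft_torque': array([-0.00671998, -0.03547947, -0.03591282]), 'gripper_force': 0.0, 'finger_gap': 0.9969729958433283}
```

View pics/scene0.png

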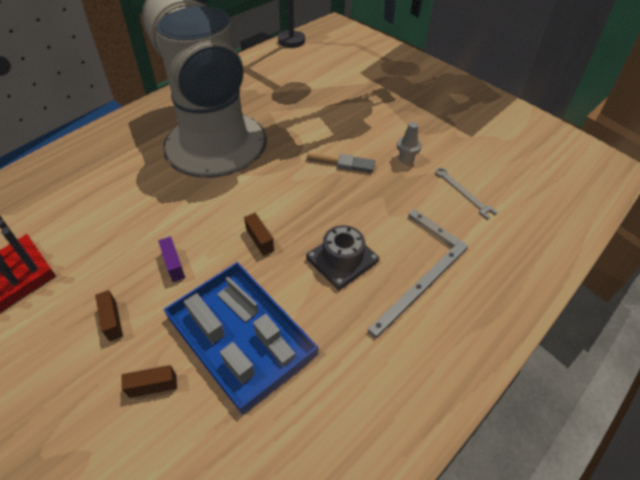

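View pics/side0.png

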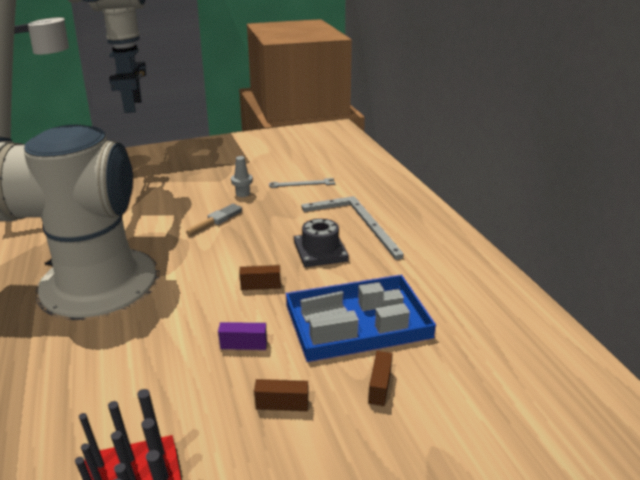

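Scene view: the corner's apex is near (465,246), with the fence running to (372,331) and the stop to (411,215). The fixture is at (343,257). The four grey pieces in the crate:
- (203,317): a long plain bar
- (238,298): the angle iron
- (272,340): the step block
- (236,362): the short block

(203,317) fits the spacer. I'll confirm it in an enlarged crop.

Run:
```python
from h import *
import pickle
c=pickle.load(open("scene0.pkl","rb"))
save(c,"crate.png",(155,255,325,415),4)
save(c,"corner.png",(295,195,485,345),4)
print(ray(c,[[203,317],[236,362]],.05),ray(c,[[466,247],[372,333],[411,213]],.015),ray(c,[[240,265],[316,350],[243,409]],.035))
```

```text
[[ 0.45996967 -0.36333843  0.05      ]
 [ 0.57480392 -0.37589948  0.05      ]] [[ 0.70726996  0.17115919  0.015     ]
 [ 0.69702194 -0.14317774  0.015     ]
 [ 0.55558791  0.16307859  0.015     ]] [[ 0.40458557 -0.23001779  0.035     ]
 [ 0.65253094 -0.25256789  0.035     ]
 [ 0.64376506 -0.41950662  0.035     ]]
```

View pics/crate.png

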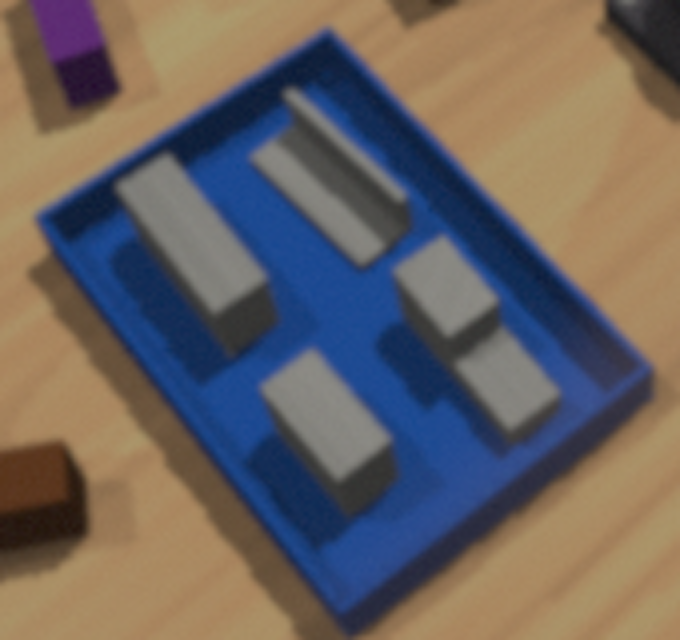

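View pics/corner.png

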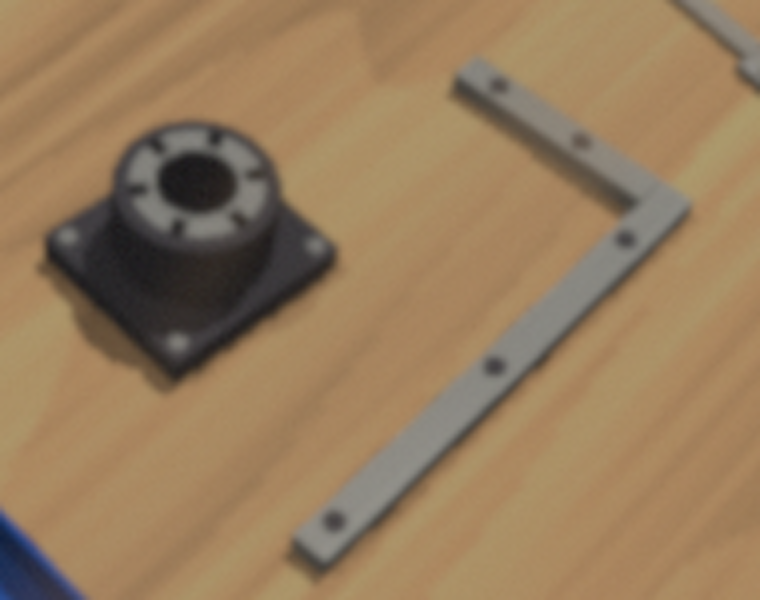

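Corner crop: the inner apex is near crop pixel (630,204), the fence's free end near (297,538)/(322,562), and the stop's free end near (455,77)/(478,60). In the crate crop, the full-length full-height bar is the left one, with top corners (115,187), (168,152), (270,276) and (215,312). The step block, short block and angle iron are clearly different shapes.

Run:
```python
from h import *
import pickle
np.set_printoptions(precision=4,suppress=True)
c=pickle.load(open("scene0.pkl","rb"))
f=lambda L,o:np.array(L,float)/4+np.array(o)-.375
S=ray(c,f([[115,187],[168,152],[270,276],[215,312]],(155,255)),.05)
print("spacer",S[:,:2],S.mean(0),[np.linalg.norm(S[i]-S[(i+1)%4]) for i in range(4)])
C=ray(c,f([[630,204],[297,538],[322,562],[455,77],[478,60],[690,206]],(295,195)),.015)
print("corner",C[:,:2]); d=C[0]-C[1];print(np.linalg.norm(d),np.degrees(np.arctan2(-d[0],d[1]))); d=C[0]-C[3];print(np.linalg.norm(d),np.degrees(np.arctan2(d[1],d[0])))
F=ray(c,f([[48,243],[178,372],[336,250]],(295,195)),.02)
print("fix",F[:,:2],(F[0]+F[2])/2,np.linalg.norm(F[0]-F[1]),np.linalg.norm(F[1]-F[2]))
e=F[1]-F[0];print(np.degrees(np.arctan2(e[1],e[0])))
print("socket", ray(c,f([[197,183]],(295,195)),.07))
s=r.observe();T=s["position"];R=s["eef_rot"]
m=S.mean(0); print("delta tool to above spacer",R.T@(np.r_[m[:2],.19]-T)/.03)
d=S[3]-S[0]+S[2]-S[1]; print("spacer yaw",np.degrees(np.arctan2(d[1],d[0])),"tool y yaw",np.degrees(np.arctan2(R[1,1],R[0,1])))
```

```text
spacer [[ 0.4052 -0.3704]
 [ 0.4068 -0.3397]
 [ 0.4965 -0.3458]
 [ 0.4937 -0.376 ]] [ 0.4506 -0.358   0.05  ] [np.float64(0.030740076233463275), np.float64(0.089919837264088), np.float64(0.03028180818053492), np.float64(0.08868873160664349)]
corner [[ 0.6825  0.1514]
 [ 0.6871 -0.1411]
 [ 0.7043 -0.1423]
 [ 0.5529  0.1563]
 [ 0.5541  0.1773]
 [ 0.7077  0.1752]]
0.2925907876358043 0.9184867663946341
0.12961783155814188 -2.1436625280337815
fix [[ 0.4756 -0.1047]
 [ 0.5821 -0.1149]
 [ 0.5883  0.0037]] [ 0.5319 -0.0505  0.02  ] 0.10696755163968234 0.11878107542718372
-5.471598405902234
socket [[ 0.529  -0.0481  0.07  ]]
delta tool to above spacer [-17.3673 -28.9681  -0.139 ]
spacer yaw -3.76271047915698 tool y yaw 76.65983209795544
```

play_rows(
  motion=[
    [[0.52, -12.3, -7.6, 0, -1.6], [0.52, -12.3, -7.6, 0, -1.6], [0.52, -12.3, -7.6, 0, -1.6], [0.52, -12.3, -7.6, 0, -1.6], [0.52, -12.3, -7.6, 0, -1.6], [0.52, -12.3, -7.6, 0, -1.6], [0.52, -12.3, -7.6, 0, -1.6], [0.52, -12.3, -7.6, 0, -1.6], [0.52, -12.3, -7.6, 0, -1.6], [0.52, -12.3, -7.6, 0, -1.6], [0.52, -12.3, -7.6, 0, -1.6], [0.52, -12.3, -7.6, 0, -1.6]],
  ],
)

```text
clock: 1.15
position: [0.4535, 0.2982, 0.1854]
eef_rot: [[-0.998, 0.069, 0.001], [0.069, 0.998, -0.001], [-0.001, -0.001, -1.0]]
contact_force: [-0.6, -0.2, -0.7]
finger_gap: 0.52
gripper_force: 0.0
```

Run:
```python
from h import *
import pickle
np.set_printoptions(precision=4,suppress=True)
c=pickle.load(open("scene0.pkl","rb"))
print("crate left, right, near",ray(c,[[165,309],[317.5,348],[242,412]],.035)[:,:2],"holder",ray(c,[[408,162]],.0),ray(c,[[411,125]],.115))
s=r.observe();T=s["position"];R=s["eef_rot"];print(T,s["joint_positions"],s["contact_force"],np.degrees(np.arctan2(R[1,1],R[0,1])))
print(R.T@(np.array([.4506,-.358,.19])-T)/.03)
```

```text
crate left, right, near [[ 0.3844 -0.404 ]
 [ 0.6516 -0.2478]
 [ 0.6466 -0.4241]] holder [[ 0.4293  0.3192 -0.    ]] [[0.416  0.3183 0.115 ]]
[0.4535 0.2982 0.1854] [ 0.4722  0.3783  1.5495 -0.0009  1.2135 -1.0293] [-0.5714 -0.1666 -0.68  ] 86.04722885282467
[ -1.4115 -21.8278  -0.1412]
```

play_rows(
  motion=[
    [[0.52, -1.4, -14, 0, 0], [0.52, -1.4, -14, 0, 0], [0.52, -1.4, -14, 0, 0], [0.52, -1.4, -14, 0, 0], [0.52, -1.4, -14, 0, 0], [0.52, -1.4, -14, 0, 0], [0.52, -1.4, -14, 0, 0], [0.52, -1.4, -14, 0, 0], [0.52, -1.4, -14, 0, 0], [0.52, -1.4, -14, 0, 0], [0.52, -1.4, -14, 0, 0]],
  ],
)

```text
clock: 2.07
position: [0.4655, -0.1258, 0.1856]
eef_rot: [[-0.998, 0.068, 0.001], [0.068, 0.998, -0.002], [-0.001, -0.002, -1.0]]
contact_force: [0.3, 1.0, -0.4]
finger_gap: 0.519
gripper_force: 0.0
```

play_rows(
  motion=[
    [[0.52, 0, -7.8, 0, 0], [0.52, 0, -7.8, 0, 0], [0.52, 0, -7.8, 0, 0], [0.52, 0, -7.8, 0, 0], [0.52, 0, -7.8, 0, 0], [0.52, 0, -7.8, 0, 0], [0.52, 0, -7.8, 0, 0], [0.52, 0, -7.8, 0, 0]],
  ],
)

```text
clock: 2.73
position: [0.4497, -0.3547, 0.185]
eef_rot: [[-0.998, 0.067, -0.0], [0.067, 0.998, 0.001], [0.0, 0.001, -1.0]]
contact_force: [0.2, 1.7, 0.1]
finger_gap: 0.516
gripper_force: 0.0
```

Run:
```python
from h import *
import pickle
np.set_printoptions(precision=4,suppress=True)
s=r.observe();T=s["position"];R=s["eef_rot"];print(T,s["joint_positions"],np.degrees(np.arctan2(R[1,1],R[0,1])))
c=r.camera("wrist");save(c,"w1.png");pickle.dump(c,open("w1.pkl","wb"))
print(proj(c,[[.4506,-.358,.05],[.4052,-.3704,.05],[.4937,-.376,.05]]))
```

```text
[ 0.4497 -0.3547  0.185 ] [-0.7722  0.4209  1.4773  0.0002  1.2442 -2.2761] 86.15842316784085
[[316.2882 227.0457]
 [297.5905 174.4973]
 [299.2389 275.992 ]]
```

View pics/w1.png

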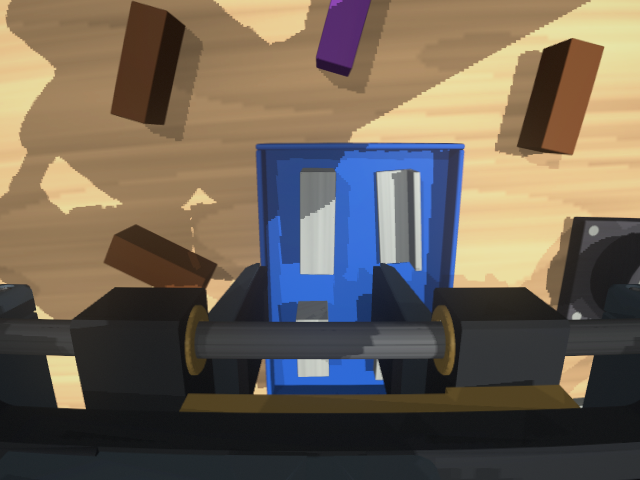

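The wrist view shows the spacer top from (300,172) to (336,275), within about 1.5 mm of the estimate. It's upright and the fingers straddle it, so I'll descend.

play_rows(
  motion=[
    [[0.52, 0, -0.1, 1.0, 0], [0.52, 0, -0.1, 2.2, 0], [0.52, 0, -0.1, 3.4, 0], [0.52, 0, -0.1, 4.3, 0], [0.52, 0, -0.1, 4.9, 0], [0.52, 0, -0.1, 5.07, 0], [0.52, 0, -0.1, 5.07, 0], [0.25, 0, -0.1, 5.07, 0], [0.2, 0, -0.1, 5.07, 0], [0.2, 0, -0.1, 5.07, 0], [0.2, 0, -0.1, 5.07, 0], [0.2, 0, -0.1, 5.07, 0]],
  ],
  grip_force=25,
)

```text
clock: 3.78
position: [0.45, -0.3575, 0.0341]
eef_rot: [[-0.998, 0.065, 0.001], [0.065, 0.998, -0.001], [-0.001, -0.001, -1.0]]
contact_force: [0.0, 0.8, -0.7]
finger_gap: 0.209
gripper_force: 0.0
```

Run:
```python
from h import *
s=r.observe();print(s["finger_gap"],s["gripper_force"])
c=r.camera("wrist");a=c["color"][140:400,200:500,::-1];b=r.camera("side")["color"][260:370,270:450,::-1]
b=cv2.resize(b,(425,260),interpolation=cv2.INTER_CUBIC);cv2.imwrite("pics/g1.png",np.hstack([a,b]))
```

```text
0.20910252609276134 0.0
```

View pics/g1.png

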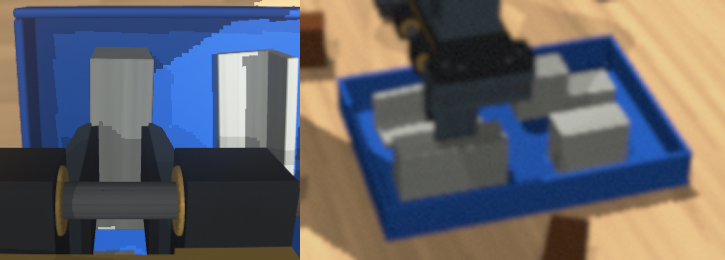

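The fingers straddle the spacer but haven't loaded it yet, so I'll close further.

play_rows(
  motion=[
    [[0, 0, 0, 0, 0], [0, 0, 0, 0, 0], [0, 0, 0, 0, 0], [0, 0, 0, 0, 0], [0, 0, 0, 0, 0]],
  ],
  grip_force=30,
)

```text
clock: 4.3
position: [0.4497, -0.3572, 0.0334]
eef_rot: [[-0.998, 0.065, -0.0], [0.065, 0.998, 0.0], [0.0, 0.0, -1.0]]
contact_force: [-0.4, 0.4, -0.9]
finger_gap: 0.002
gripper_force: 0.0
```

Run:
```python
from h import *
s=r.observe();print(s["finger_gap"],s["gripper_force"],s["position"])
c=r.camera("wrist");a=c["color"][140:400,200:500,::-1];b=r.camera("side")["color"][260:370,270:450,::-1]
b=cv2.resize(b,(425,260),interpolation=cv2.INTER_CUBIC);cv2.imwrite("pics/g2.png",np.hstack([a,b]))
```

```text
0.0020007006544130604 0.0 [ 0.44968675 -0.35717997  0.03339823]
```

View pics/g2.png

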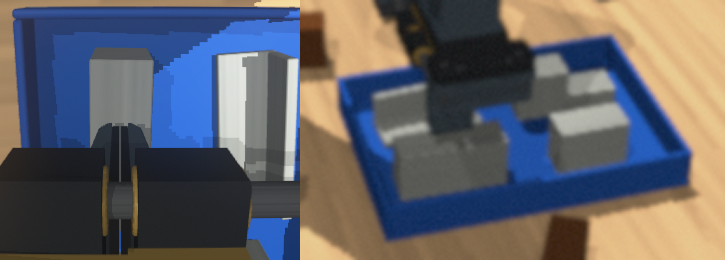

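Run:
```python
from h import *
np.set_printoptions(precision=4,suppress=True)
s=r.observe();p=s["position"];print(s["joint_positions"])
for n in("side","scene"):
    c=r.camera(n)
    print(n,[proj(c,[[p[0],p[1],z]])[0].round(1) for z in(.025,.04,.05,.055,.06)])
    x=proj(c,[[p[0],p[1],.05]])[0].astype(int)
    save(c,n+"_g3.png",(x[0]-50,x[1]-60,x[0]+50,x[1]+50),4); print(x)
a=cv2.imread("pics/side_g3.png");b=cv2.imread("pics/scene_g3.png");cv2.imwrite("pics/g3.png",np.hstack([a,b]))
```

```text
[-0.7752  0.6115  1.6278  0.      0.9023 -2.2807]
side [array([333.2, 328.3]), array([333.2, 322.3]), array([333.3, 318.2]), array([333.3, 316.1]), array([333.4, 314.1])]
[333 318]
scene [array([204.7, 318.1]), array([203.3, 314.3]), array([202.4, 311.7]), array([201.9, 310.3]), array([201.4, 309. ])]
[202 311]
```

View pics/g3.png

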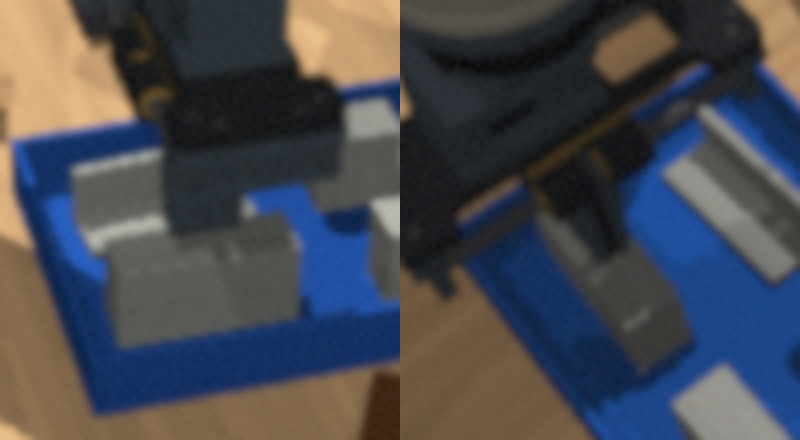

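The tips appear at side pixel (333,316) and scene pixel (207,315), resting above the spacer's top. That's about z = 0.055, though the state says 0.025. I'll check this against the start picture, where the tip was near side pixel (130,110).

Run:
```python
from h import *
import pickle
np.set_printoptions(precision=4,suppress=True)
c=pickle.load(open("side0.pkl","rb"))
for z in(.16,.178,.2,.21,.22): print(z,proj(c,[[.144-.0105*1,.608-.045,z],[.144+.0105,.608+.045,z]]).round(1).tolist())
im=c["color"].astype(int).sum(2)
print(im[90:118:1,[122,125,128,131,134]])
w=pickle.load(open("w1.pkl","rb"));R=np.array(w["R"]);print("wrist cam w1",-R.T@np.array(w["t"]))
w=r.camera("wrist");R=np.array(w["R"]);print("wrist cam now",-R.T@np.array(w["t"]),r.observe()["position"])
```

```text
0.16 [[133.1, 128.6], [138.5, 118.8]]
0.178 [[132.2, 123.0], [137.7, 113.4]]
0.2 [[131.1, 116.1], [136.7, 106.8]]
0.21 [[130.6, 113.0], [136.3, 103.7]]
0.22 [[130.1, 109.8], [135.8, 100.7]]
[[122 123 117 101  74]
 [125 122 122 101  58]
 [125 117 121 115  70]
 [121 124 116 116  63]
 [125 114 119 111  61]
 [123 123 118 108  55]
 [133 119 118 109  62]
 [135 116 124 112  65]
 [133 118 124 117  77]
 [137 118 119 117  59]
 [149 114 118 113  66]
 [147 118 114 118  80]
 [163 123 120 121  97]
 [161 118 115 113 129]
 [163 109 122 119 132]
 [174 107 125 123 136]
 [170 125 114 120 128]
 [174 117 122 113 126]
 [174 121 118 118 123]
 [180 115 115 116 120]
 [184 131 121 118 119]
 [183 132 117 116 132]
 [186 137 126 146 149]
 [179 168 166 173 177]
 [194 186 184 184 188]
 [188 187 195 186 188]
 [186 183 185 193 197]
 [191 190 180 195 187]]
wrist cam w1 [ 0.3761 -0.3505  0.3834]
wrist cam now [ 0.376  -0.3529  0.2318] [ 0.4497 -0.3571  0.0334]
```

The start picture agrees: the real fingertips sit about 25 mm above the reported TCP height, not 8 mm below it. I'll allow for this by opening and going 33 mm lower, watching the force.

play_rows(
  motion=[
    [[0.52, 0, 0, 0, 0], [0.52, 0, 0, 0, 0], [0.52, 0, 0, 0, 0], [0.52, 0, 0, 0, 0], [0.52, 0, 0, 0, 0], [0.52, 0, 0, 0, 0], [0.52, 0, 0, 0.2, 0], [0.52, 0, 0, 0.4, 0], [0.52, 0, 0, 0.5, 0], [0.52, 0, 0, 0.5, 0]],
  ],
  grip_force=30,
)

```text
clock: 5.38
position: [0.4492, -0.3567, 0.0173]
eef_rot: [[-0.998, 0.065, -0.001], [0.065, 0.998, 0.001], [0.001, 0.001, -1.0]]
contact_force: [-0.5, -0.3, 0.2]
finger_gap: 0.521
gripper_force: 0.0
```

play_rows(
  motion=[
    [[0.52, 0, 0, 0.2, 0], [0.52, 0, 0, 0.4, 0], [0.52, 0, 0, 0.6, 0], [0.52, 0, 0, 0.6, 0]],
  ],
)

```text
clock: 5.72
position: [0.4492, -0.3567, -0.0009]
eef_rot: [[-0.998, 0.065, -0.001], [0.065, 0.998, 0.001], [0.001, 0.001, -1.0]]
contact_force: [-0.4, 0.3, -0.3]
finger_gap: 0.524
gripper_force: 0.0
```

play_rows(
  motion=[
    [[0.1, 0, 0, 0, 0], [0.1, 0, 0, 0, 0], [0.1, 0, 0, 0, 0], [0.1, 0, 0, 0, 0], [0.1, 0, 0, 0, 0], [0.1, 0, 0, 0, 0]],
  ],
)

```text
clock: 6.22
position: [0.4498, -0.3573, 0.0006]
eef_rot: [[-0.998, 0.065, 0.0], [0.065, 0.998, -0.0], [-0.0, -0.0, -1.0]]
contact_force: [-0.4, 0.6, 1.4]
finger_gap: 0.324
gripper_force: 29.9
```

Gripped: 29.5 mm between the pads. I'll lift it and move it toward the corner while refining the corner measurement.

play_rows(
  motion=[
    [[0.1, 0, 0, -0.3, 0], [0.1, 0, 0, -0.8, 0], [0.1, 0, 0, -1.5, 0], [0.1, 0, 0, -2.5, 0], [0.1, 0, 0, -3.5, 0], [0.1, 0, 0, -4.2, 0], [0.1, 0, 0, -4.2, 0]],
  ],
)

```text
clock: 6.8
position: [0.4514, -0.3587, 0.1313]
eef_rot: [[-0.998, 0.065, 0.005], [0.065, 0.998, -0.005], [-0.005, -0.004, -1.0]]
contact_force: [0.5, -0.7, -1.3]
finger_gap: 0.325
gripper_force: 29.9
```

```bash
cat > corner.py <<'E'
from h import *
import pickle
np.set_printoptions(precision=4,suppress=True)
def lines(n,dbg=True):
    c=pickle.load(open(n+"0.pkl","rb"))
    sat=cv2.cvtColor(c["color"],cv2.COLOR_RGB2HSV)[:,:,1]
    a=cv2.GaussianBlur(sat,(3,3),0)
    g=np.mgrid[0.53:0.73:.0005,-.17:.2:.0005]; P=np.c_[g[0].ravel(),g[1].ravel(),np.full(g[0].size,.015)]
    m=proj(c,P).astype(np.float32).reshape(*g[0].shape,2)
    return g,cv2.remap(a,m[...,0],m[...,1],cv2.INTER_LINEAR), cv2.remap(cv2.cvtColor(c["color"],cv2.COLOR_RGB2GRAY),m[...,0],m[...,1],cv2.INTER_LINEAR)
if __name__=="__main__":
  for n in("scene","side"):
    g,s,v=lines(n); xs=g[0][:,0]; ys=g[1][0]
    print(n,"wood/steel sat",np.median(s),s[np.argmin(abs(xs-.693))][100:500:50])
    th=(np.median(s)+np.median(s[np.argmin(abs(xs-.695))][100:500]))/2
    # rising/falling crossings across fence (along x) for several y, across stop (along y) for several x
    def edges(p,co): 
        q=p<th; k=np.flatnonzero(np.diff(q.astype(int))); return [round(co[i]+.0005*(p[i]-th)/(p[i]-p[i+1]),4) for i in k]
    for y in np.arange(-.13,.14,.03): print("y%.2f"%y,edges(s[:,np.argmin(abs(ys-y))],xs))
    for x in np.arange(.56,.67,.02): print("x%.2f"%x,edges(s[np.argmin(abs(xs-x))],ys))
E
python3 corner.py
```

```text
scene wood/steel sat 106.0 [18 15 16 15 15 13 14 14]
y-0.13 [np.float64(0.6847), np.float64(0.708)]
y-0.10 [np.float64(0.5825), np.float64(0.6845), np.float64(0.7085)]
y-0.07 [np.float64(0.585), np.float64(0.6849), np.float64(0.708)]
y-0.04 [np.float64(0.5875), np.float64(0.6849), np.float64(0.7085)]
y-0.01 [np.float64(0.5885), np.float64(0.6848), np.float64(0.7085)]
y0.02 [np.float64(0.5305), np.float64(0.6853), np.float64(0.7085)]
y0.05 [np.float64(0.6851), np.float64(0.7085)]
y0.08 [np.float64(0.6859), np.float64(0.7085)]
y0.11 [np.float64(0.6855), np.float64(0.709)]
y0.14 [np.float64(0.6845), np.float64(0.709)]
x0.56 [np.float64(-0.1136), np.float64(0.009), np.float64(0.1508), np.float64(0.1795)]
x0.58 [np.float64(-0.1136), np.float64(0.008), np.float64(0.1514), np.float64(0.1785)]
x0.60 [np.float64(0.1544), np.float64(0.178)]
x0.62 [np.float64(0.1544), np.float64(0.1775)]
x0.64 [np.float64(0.1539), np.float64(0.177)]
x0.66 [np.float64(0.1534), np.float64(0.1775)]
side wood/steel sat 102.0 [ 8 14 13 13 12 10 12 14]
y-0.13 [np.float64(0.6763), np.float64(0.7045)]
y-0.10 [np.float6
[... 444 characters left out ...]
76), np.float64(0.704)]
y0.11 [np.float64(0.6782), np.float64(0.705)]
y0.14 [np.float64(0.5479), np.float64(0.7045)]
x0.56 [np.float64(-0.1257), np.float64(0.0885), np.float64(0.1389), np.float64(0.181)]
x0.58 [np.float64(-0.0733), np.float64(0.0795), np.float64(0.1389), np.float64(0.1785)]
x0.60 [np.float64(0.0259), np.float64(0.059), np.float64(0.1382), np.float64(0.1805)]
x0.62 [np.float64(0.1384), np.float64(0.18)]
x0.64 [np.float64(0.1381), np.float64(0.179)]
x0.66 [np.float64(0.1379), np.float64(0.181)]corner.py:18: RuntimeWarning: overflow encountered in scalar subtract
  q=p<th; k=np.flatnonzero(np.diff(q.astype(int))); return [round(co[i]+.0005*(p[i]-th)/(p[i]-p[i+1]),4) for i in k]
```

play_rows(
  motion=[
    [[0.1, -0.1, 0.3, 0, -0.1], [0.1, -0.3, 1.0, 0, -0.2], [0.1, -0.6, 2.0, 0, -0.3], [0.1, -0.95, 3.2, 0, -0.4], [0.1, -1.3, 4.4, 0, -0.5], [0.1, -1.65, 5.6, 0, -0.53], [0.1, -2.0, 6.8, 0, -0.53], [0.1, -2.35, 8.0, 0, -0.53], [0.1, -2.7, 9.2, 0, -0.53], [0.1, -3.05, 10.4, 0, -0.53], [0.1, -3.4, 11.6, 0, -0.53], [0.1, -3.75, 12.8, 0, -0.53]],
  ],
)

```text
clock: 7.8
position: [0.5861, 0.0212, 0.125]
eef_rot: [[-1.0, 0.009, -0.003], [0.009, 1.0, 0.0], [0.003, 0.0, -1.0]]
contact_force: [0.8, -0.4, -2.9]
finger_gap: 0.328
gripper_force: 29.9
```

```bash
cat > st.py <<'E'
from h import *
import sys
np.set_printoptions(precision=4,suppress=True)
s=r.observe();R=s["eef_rot"];T=s["position"];print(T,"yaw y",np.degrees(np.arctan2(R[1,1],R[0,1])),s["contact_force"],s["finger_gap"],s["clock"],s["joint_positions"])
if len(sys.argv)>3: print("units to go",R.T@(np.array(sys.argv[1:4],float)-T)/.03)
E
python3 st.py .630 .133 .06
```

```text
[0.5861 0.0212 0.125 ] yaw y 89.47718106470596 [ 0.7727 -0.369  -2.9344] 0.3284339465692889 7.8 [-0.0657  0.5054  1.5132  0.0001  1.1255 -1.6274]
units to go [-1.436   3.7389  2.1632]
```

play_rows(
  motion=[
    [[0.1, -0.4, 1.1, 0, 0], [0.1, -0.8, 2.2, 0, 0], [0.1, -1.15, 3.1, 0.3, 0], [0.1, -1.35, 3.6, 1.0, 0], [0.1, -1.43, 3.74, 1.9, 0], [0.1, -1.43, 3.74, 2.7, 0], [0.1, -1.43, 3.74, 3.3, 0], [0.1, -1.43, 3.74, 3.5, 0], [0.1, -1.43, 3.74, 3.5, 0]],
  ],
)

```text
clock: 8.55
position: [0.6288, 0.1306, 0.0189]
eef_rot: [[-1.0, 0.009, -0.005], [0.009, 1.0, -0.0], [0.005, -0.001, -1.0]]
contact_force: [-0.5, -0.8, -3.1]
finger_gap: 0.329
gripper_force: 29.9
```

```bash
python3 st.py .630 .135 -.005
python3 - <<'E'
from h import *
np.set_printoptions(precision=1,suppress=True)
p=r.observe()["position"]
B=[[p[0]+sx*.045,p[1]+sy*.015,p[2]+.005+z] for z in(0,.045) for sx,sy in((-1,-1),(1,-1),(1,1),(-1,1))]
out=[]
for n in("scene","side"):
    c=r.camera(n);print(n,proj(c,B).tolist()); x=proj(c,[p])[0].astype(int)
    im=c["color"][x[1]-50:x[1]+50,x[0]-50:x[0]+50,::-1];out.append(cv2.resize(im,None,fx=4,fy=4,interpolation=cv2.INTER_CUBIC));print(x-50)
cv2.imwrite("pics/p1.png",np.hstack(out))
E
```

```text
[0.6288 0.1306 0.0189] yaw y 89.4631992092783 [-0.4837 -0.8259 -3.0865] 0.32855197561701244 8.55 [ 0.1118  0.7049  1.4534  0.0001  0.9881 -1.4497]
units to go [-0.0411  0.1487  0.797 ]
scene [[408.8162119115013, 227.59865808557294], [440.8001287586899, 249.82155386000292], [448.4782591767889, 242.4305126942317], [416.69913216514925, 220.7609408755373], [412.25514991993975, 214.34452608769436], [445.51839150422614, 236.8754655929742], [453.3731521115408, 229.4214087437218], [420.3396878097976, 207.47162044766378]]
[378 186]
side [[320.39445647254564, 209.75434341702166], [351.8743956030185, 204.7033081066373], [347.8770978072346, 199.94717915966885], [316.83349708385794, 204.8471965985811], [320.3636124731098, 194.60157759749086], [352.3046970750615, 189.72186142733102], [348.23994422432645, 185.13885645117318], [316.7498238974813, 189.87177155475774]]
[284 156]
```

View pics/p1.png

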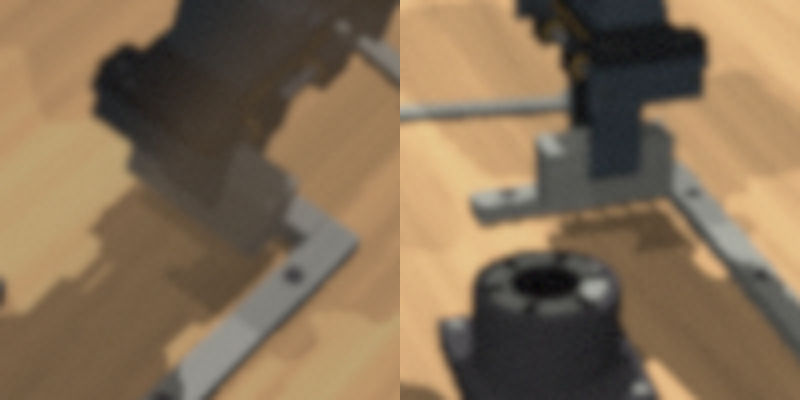

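The side view shows the spacer upright and held clear, inside the stop and short of the fence. I'll lower it in stages.

play_rows(
  motion=[
    [[0.1, -0.04, 0.05, 0.2, 0], [0.1, -0.04, 0.05, 0.4, 0], [0.1, -0.04, 0.05, 0.55, 0], [0.1, -0.04, 0.05, 0.65, 0], [0.1, -0.04, 0.05, 0.65, 0], [0.1, -0.04, 0.05, 0.65, 0]],
  ],
)

```text
clock: 9.15
position: [0.6321, 0.1319, 0.0018]
eef_rot: [[-1.0, 0.01, -0.0], [0.01, 1.0, -0.0], [0.0, -0.0, -1.0]]
contact_force: [-0.2, 0.7, -3.0]
finger_gap: 0.325
gripper_force: 29.9
```

play_rows(
  motion=[
    [[0.1, 0, 0.03, 0, 0], [0.1, 0, 0.06, 0, 0], [0.1, 0, 0.1, 0, 0], [0.1, 0, 0.1, 0, 0], [0.1, 0, 0.1, 0, 0]],
  ],
)

```text
clock: 9.57
position: [0.6323, 0.1351, 0.0021]
eef_rot: [[-1.0, 0.01, 0.0], [0.01, 1.0, 0.0], [-0.0, 0.0, -1.0]]
contact_force: [0.8, -0.2, -2.4]
finger_gap: 0.328
gripper_force: 29.9
```

play_rows(
  motion=[
    [[0.1, 0, 0.03, 0, 0], [0.1, 0, 0.06, 0, 0], [0.1, 0, 0.06, 0, 0]],
  ],
)

```text
clock: 9.82
position: [0.6323, 0.1369, 0.002]
eef_rot: [[-1.0, 0.01, 0.0], [0.01, 1.0, 0.0], [-0.0, 0.0, -1.0]]
contact_force: [0.4, 0.6, -2.9]
finger_gap: 0.326
gripper_force: 29.9
```

play_rows(
  motion=[
    [[0.1, 0, 0.03, 0, 0], [0.1, 0, 0.05, 0, 0], [0.1, 0, 0.05, 0, 0]],
  ],
)

```text
clock: 10.07
position: [0.6323, 0.1383, 0.0019]
eef_rot: [[-1.0, 0.01, -0.0], [0.01, 1.0, -0.0], [0.0, -0.0, -1.0]]
contact_force: [0.2, 0.9, -3.5]
finger_gap: 0.328
gripper_force: 29.9
```

play_rows(
  motion=[
    [[0.1, 0, 0.02, 0, 0], [0.1, 0, 0.03, 0, 0], [0.1, 0, 0.03, 0, 0]],
  ],
)

```text
clock: 10.32
position: [0.6322, 0.1392, 0.0019]
eef_rot: [[-1.0, 0.01, -0.0], [0.01, 1.0, -0.0], [0.0, -0.0, -1.0]]
contact_force: [-0.6, 0.7, -2.9]
finger_gap: 0.325
gripper_force: 29.9
```

play_rows(
  motion=[
    [[0.1, 0, 0, 0.08, 0], [0.1, 0, 0, 0.15, 0], [0.1, 0, 0, 0.18, 0], [0.1, 0, 0, 0.18, 0]],
  ],
)

```text
clock: 10.65
position: [0.632, 0.1391, -0.0039]
eef_rot: [[-1.0, 0.01, -0.001], [0.01, 1.0, -0.0], [0.001, -0.0, -1.0]]
contact_force: [-0.2, 0.7, -2.2]
finger_gap: 0.327
gripper_force: 29.9
```

play_rows(
  motion=[
    [[0.1, 0, 0, 0.03, 0], [0.1, 0, 0, 0.03, 0]],
  ],
)

```text
clock: 10.82
position: [0.6323, 0.1391, -0.0043]
eef_rot: [[-1.0, 0.01, 0.0], [0.01, 1.0, -0.0], [-0.0, -0.0, -1.0]]
contact_force: [-0.3, 0.1, -2.1]
finger_gap: 0.324
gripper_force: 30.0
```

play_rows(
  motion=[
    [[0.1, 0, 0, 0.03, 0], [0.1, 0, 0, 0.03, 0]],
  ],
)

```text
clock: 10.98
position: [0.6324, 0.1392, -0.0044]
eef_rot: [[-1.0, 0.01, 0.0], [0.01, 1.0, 0.0], [-0.0, 0.0, -1.0]]
contact_force: [-5.5, -0.1, 12.5]
finger_gap: 0.327
gripper_force: 30.0
```

play_rows(
  motion=[
    [[0.1, 0, 0, 0.03, 0], [0.1, 0, 0, 0.03, 0]],
  ],
)

```text
clock: 11.15
position: [0.6325, 0.1392, -0.0045]
eef_rot: [[-1.0, 0.01, 0.001], [0.01, 1.0, 0.0], [-0.001, 0.0, -1.0]]
contact_force: [-8.5, -1.1, 24.5]
finger_gap: 0.331
gripper_force: 30.0
```

Contact felt at TCP z = -0.0044, the predicted seating height. I'll unload, release and rise.

play_rows(
  motion=[
    [[0.1, 0, 0, -0.05, 0], [0.1, 0, 0, -0.05, 0], [0.5, 0, 0, -0.05, 0], [0.5, 0, 0, -0.05, 0], [0.5, 0, 0, -0.05, 0], [0.5, 0, 0, -0.05, 0], [0.5, 0, 0, -0.05, 0], [0.5, 0, 0, -0.7, 0], [0.5, 0, 0, -1.7, 0], [0.5, 0, 0, -2.9, 0], [0.5, 0, 0, -4.0, 0], [0.5, 0, 0, -4.5, 0]],
  ],
)

```text
clock: 12.15
position: [0.634, 0.1394, 0.1332]
eef_rot: [[-1.0, 0.01, 0.005], [0.01, 1.0, 0.001], [-0.005, 0.001, -1.0]]
contact_force: [0.7, -0.2, 0.7]
finger_gap: 0.502
gripper_force: 0.0
```

```bash
python3 st.py .42 -.05 .13
python3 - <<'E'
from h import *
import pickle
for n in("scene","side","wrist"): pickle.dump(r.camera(n),open(n+"1.pkl","wb"))
c=pickle.load(open("side1.pkl","rb"));d=pickle.load(open("scene1.pkl","rb"))
f=lambda c,b:cv2.resize(c["color"][b[1]:b[1]+110,b[0]:b[0]+100,::-1],None,fx=4,fy=4,interpolation=cv2.INTER_CUBIC)
cv2.imwrite("pics/p2.png",np.hstack([f(d,(380,165)),f(c,(290,160))]))
E
```

```text
[0.634  0.1394 0.1332] yaw y 89.44276840656488 [ 0.6712 -0.2217  0.6896] 0.502336198208066 12.15 [ 0.1244  0.5746  1.3484  0.      1.2136 -1.4367]
units to go [ 7.0713 -6.3811  0.0682]
```

View pics/p2.png

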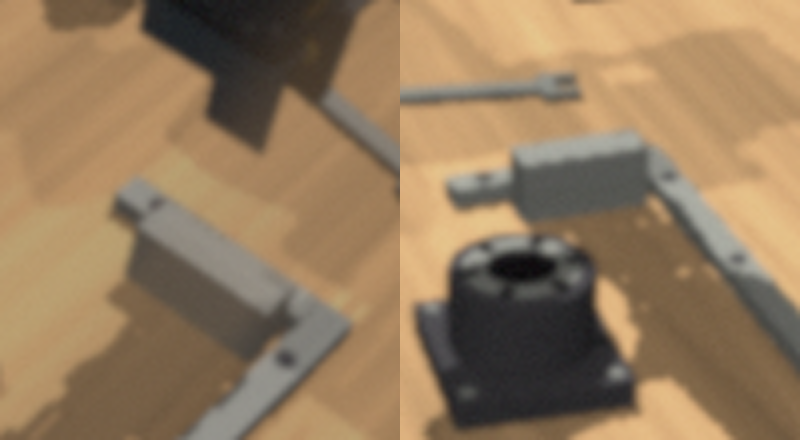

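The picture shows the spacer upright, parallel to and up against the stop at side (515-650, 135-220), clear of the fence. Next I go behind the fixture, on its -x side.

play_rows(
  motion=[
    [[0.8, 0.5, -0.5, 0, 0], [0.8, 1.3, -1.3, 0, 0], [0.8, 2.2, -2.1, 0, 0], [0.8, 3.1, -3.0, 0, 0], [0.8, 4.0, -3.9, 0, 0], [0.8, 4.9, -4.8, 0, 0], [0.8, 5.8, -5.6, 0, 0], [0.8, 6.5, -6.3, 0, 0], [0.8, 6.74, -6.45, 0, 0], [0.8, 6.74, -6.45, 0, 0], [0.8, 6.74, -6.45, 0, 0], [0.8, 6.74, -6.45, 0, 0]],
  ],
)

```text
clock: 13.3
position: [0.429, -0.0519, 0.1285]
eef_rot: [[-1.0, 0.009, -0.0], [0.009, 1.0, 0.0], [0.0, 0.0, -1.0]]
contact_force: [0.2, 0.4, 0.8]
finger_gap: 0.803
gripper_force: 0.0
```

```bash
python3 st.py .43 -.052 .003
python3 - <<'E'
from h import *
import pickle
np.set_printoptions(precision=3,suppress=True)
c=pickle.load(open("scene0.pkl","rb"))
print("brown bottom/top",ray(c,[[247,232],[259,252],[273,245]],0.0),ray(c,[[247,220],[272,243]],.045))
# fixture -x edge by wrist: dark mask
w=r.camera("wrist");g=cv2.cvtColor(w["color"],cv2.COLOR_RGB2GRAY)
cv2.imwrite("pics/w2.png",w["color"][:,:,::-1]);print(proj(w,[[.4756,-.1047,.02],[.4883,.013,.02],[.532,-.05,.07]]))
E
```

```text
[ 0.429  -0.0519  0.1285] yaw y 89.4589184939331 [0.209  0.4327 0.8176] 0.803002627249431 13.3 [-0.2589  0.3057  1.8724  0.0002  0.9635 -1.8204]
units to go [-0.0344 -0.0035  4.1821]
brown bottom/top [[ 0.32  -0.146  0.   ]
 [ 0.384 -0.164  0.   ]
 [ 0.391 -0.128  0.   ]] [[ 0.325 -0.144  0.045]
 [ 0.414 -0.148  0.045]]
[[256.206 288.854]
 [398.96  302.035]
 [323.88  384.393]]
```

play_rows(
  motion=[
    [[0.8, 0, 0, 0.8, 0], [0.8, 0, 0, 1.9, 0], [0.8, 0, 0, 3.0, 0], [0.8, 0, 0, 3.8, 0], [0.8, 0, 0, 4.15, 0], [0.8, 0, 0, 4.15, 0], [0.8, 0, 0, 4.3, 0], [0.8, 0, 0, 4.45, 0], [0.8, 0, 0, 4.5, 0], [0.8, 0, 0, 4.5, 0]],
  ],
)

```text
clock: 14.18
position: [0.4286, -0.0524, -0.0059]
eef_rot: [[-1.0, 0.01, 0.001], [0.01, 1.0, -0.0], [-0.001, -0.0, -1.0]]
contact_force: [-0.3, 0.7, 0.7]
finger_gap: 0.798
gripper_force: 0.0
```

play_rows(
  motion=[
    [[0.8, 0, 0, 0.05, 0], [0.8, 0, 0, 0.1, 0], [0.8, 0, 0, 0.13, 0], [0.8, 0, 0, 0.13, 0]],
  ],
)

```text
clock: 14.52
position: [0.4282, -0.0524, -0.0101]
eef_rot: [[-1.0, 0.01, 0.0], [0.01, 1.0, -0.0], [-0.0, -0.0, -1.0]]
contact_force: [0.6, 0.4, -0.1]
finger_gap: 0.799
gripper_force: 0.0
```

play_rows(
  motion=[
    [[0.8, 0, 0, 0.05, 0], [0.8, 0, 0, 0.08, 0], [0.8, 0, 0, 0.08, 0]],
  ],
)

```text
clock: 14.77
position: [0.4281, -0.0524, -0.0126]
eef_rot: [[-1.0, 0.01, -0.0], [0.01, 1.0, 0.0], [0.0, 0.0, -1.0]]
contact_force: [-1.3, 0.1, 0.4]
finger_gap: 0.798
gripper_force: 0.0
```

play_rows(
  motion=[
    [[0.8, 0, 0, 0.06, 0], [0.8, 0, 0, 0.1, 0], [0.8, 0, 0, 0.1, 0], [0.8, -0.15, 0, 0.1, 0], [0.8, -0.35, 0, 0.1, 0], [0.8, -0.55, 0, 0.1, 0], [0.8, -0.7, 0, 0.1, 0], [0.8, -0.8, 0, 0.1, 0], [0.8, -0.85, 0, 0.1, 0], [0.8, -0.9, 0, 0.1, 0], [0.8, -0.95, 0, 0.1, 0]],
  ],
)

```text
clock: 15.68
position: [0.4561, -0.0526, -0.0156]
eef_rot: [[-1.0, 0.01, -0.001], [0.01, 1.0, 0.0], [0.001, 0.0, -1.0]]
contact_force: [-3.9, -1.7, 0.7]
finger_gap: 0.799
gripper_force: 1.9
```

play_rows(
  motion=[
    [[0.8, -0.06, 0, 0, 0], [0.8, -0.12, 0, 0, 0], [0.8, -0.18, 0, 0, 0], [0.8, -0.24, 0, 0, 0], [0.8, -0.3, 0, 0, 0], [0.8, -0.36, 0, 0, 0]],
  ],
)

```text
clock: 16.18
position: [0.4673, -0.0526, -0.0155]
eef_rot: [[-1.0, 0.01, -0.001], [0.01, 1.0, 0.0], [0.001, 0.0, -1.0]]
contact_force: [-4.4, -0.1, 1.7]
finger_gap: 0.798
gripper_force: 2.3
```

play_rows(
  motion=[
    [[0.8, -0.06, 0, 0, 0], [0.8, -0.12, 0, 0, 0], [0.8, -0.18, 0, 0, 0], [0.8, -0.24, 0, 0, 0], [0.8, -0.3, 0, 0, 0], [0.8, -0.36, 0, 0, 0]],
  ],
)

```text
clock: 16.68
position: [0.4786, -0.0529, -0.0155]
eef_rot: [[-1.0, 0.01, 0.0], [0.01, 1.0, -0.0], [-0.0, -0.0, -1.0]]
contact_force: [-2.8, -0.3, -0.6]
finger_gap: 0.796
gripper_force: 1.7
```

play_rows(
  motion=[
    [[0.8, -0.08, 0, 0, 0], [0.8, -0.18, 0, 0, 0], [0.8, -0.3, 0, 0, 0], [0.8, -0.42, 0, 0, 0], [0.8, -0.54, 0, 0, 0], [0.8, -0.66, 0, 0, 0], [0.8, -0.78, 0, 0, 0], [0.8, -0.9, 0, 0, 0], [0.8, -1.02, 0, 0, 0], [0.8, -1.14, 0, 0, 0], [0.8, -1.24, 0, 0, 0], [0.8, -1.3, 0, 0, 0]],
  ],
)

```text
clock: 17.68
position: [0.5179, -0.0533, -0.0155]
eef_rot: [[-1.0, 0.01, 0.0], [0.01, 1.0, -0.0], [-0.0, -0.0, -1.0]]
contact_force: [-2.9, 0.1, -0.8]
finger_gap: 0.798
gripper_force: 1.6
```

```bash
cat > fx.py <<'E'
from h import *
# dark fixture: edge points of plate on plane z=.02 (top), by dark mask per camera
np.set_printoptions(precision=4,suppress=True)
p=r.observe()["position"];print(p)
import sys
cxx,cyy=map(float,sys.argv[1:3])
for n in("scene","side"):
    c=r.camera(n);v=cv2.cvtColor(c["color"],cv2.COLOR_RGB2HSV)
    g=np.mgrid[cxx-.1:cxx+.1:.0005,cyy-.1:cyy+.1:.0005];P=np.c_[g[0].ravel(),g[1].ravel(),np.full(g[0].size,.02)]
    m=proj(c,P).astype(np.float32).reshape(*g[0].shape,2)
    s=cv2.remap(v[:,:,2],m[...,0],m[...,1],cv2.INTER_LINEAR)<75
    xs=g[0][:,0];ys=g[1][0]
    def first(a,co): 
        k=np.flatnonzero(a); return (round(co[k[0]],4),round(co[k[-1]],4)) if len(k) else None
    print(n,"x-range by y",[(round(y,3),first(s[:,np.argmin(abs(ys-y))],xs)) for y in cyy+np.array([-.05,-.03,0,.03,.05])])
    print(n,"y-range by x",[(round(x,3),first(s[np.argmin(abs(xs-x))],ys)) for x in cxx+np.array([-.04,-.02,0,.02,.04])])
E
python3 fx.py .567 -.05
```

```text
[ 0.5179 -0.0533 -0.0155]
scene x-range by y [(np.float64(-0.1), (np.float64(0.5115), np.float64(0.621))), (np.float64(-0.08), (np.float64(0.467), np.float64(0.625))), (np.float64(-0.05), (np.float64(0.467), np.float64(0.6295))), (np.float64(-0.02), (np.float64(0.467), np.float64(0.6245))), (np.float64(0.0), (np.float64(0.467), np.float64(0.5865)))]
scene y-range by x [(np.float64(0.527), (np.float64(-0.099), np.float64(0.004))), (np.float64(0.547), (np.float64(-0.1135), np.float64(0.0225))), (np.float64(0.567), (np.float64(-0.114), np.float64(0.0095))), (np.float64(0.587), (np.float64(-0.114), np.float64(0.025))), (np.float64(0.607), (np.float64(-0.113), np.float64(-0.011)))]
side x-range by y [(np.float64(-0.1), (np.float64(0.502), np.float64(0.6255))), (np.float64(-0.08), (np.float64(0.505), np.float64(0.6355))), (np.float64(-0.05), (np.float64(0.516), np.float64(0.639))), (np.float64(-0.02), (np.float64(0.5025), np.float64(0.6455))), (np.float64(0.0), (np.float64(0.5065), np.float64(0.6535)))]
side y-range by x [(np.float64(0.527), (np.float64(-0.1285), np.float64(0.0495))), (np.float64(0.547), (np.float64(-0.129), np.float64(0.0495))), (np.float64(0.567), (np.float64(-0.1295), np.float64(0.0495))), (np.float64(0.587), (np.float64(-0.1285), np.float64(0.0495))), (np.float64(0.607), (np.float64(-0.1275), np.float64(0.0495)))]
```

Both cameras show the plate's -y edge square to the axes. I'll push on toward the fence, slowing down near it.

play_rows(
  motion=[
    [[0.8, -0.08, 0, 0, 0], [0.8, -0.18, 0, 0, 0], [0.8, -0.28, 0, 0, 0], [0.8, -0.38, 0, 0, 0], [0.8, -0.48, 0, 0, 0], [0.8, -0.58, 0, 0, 0], [0.8, -0.68, 0, 0, 0], [0.8, -0.78, 0, 0, 0], [0.8, -0.86, 0, 0, 0], [0.8, -0.92, 0, 0, 0], [0.8, -0.97, 0, 0, 0], [0.8, -1.0, 0, 0, 0]],
  ],
)

```text
clock: 18.78
position: [0.5469, -0.0535, -0.0154]
eef_rot: [[-1.0, 0.01, -0.001], [0.01, 1.0, 0.0], [0.001, 0.0, -1.0]]
contact_force: [-6.5, 0.6, 3.5]
finger_gap: 0.8
gripper_force: 2.8
```

play_rows(
  motion=[
    [[0.8, -0.03, 0, 0, 0], [0.8, -0.06, 0, 0, 0], [0.8, -0.09, 0, 0, 0], [0.8, -0.12, 0, 0, 0], [0.8, -0.15, 0, 0, 0]],
  ],
)

```text
clock: 19.2
position: [0.5512, -0.0535, -0.0154]
eef_rot: [[-1.0, 0.01, -0.001], [0.01, 1.0, 0.0], [0.001, 0.0, -1.0]]
contact_force: [-6.2, 0.6, 3.0]
finger_gap: 0.801
gripper_force: 2.9
```

play_rows(
  motion=[
    [[0.8, -0.02, 0, 0, 0], [0.8, -0.04, 0, 0, 0], [0.8, -0.06, 0, 0, 0], [0.8, -0.08, 0, 0, 0], [0.8, -0.08, 0, 0, 0]],
  ],
)

```text
clock: 19.62
position: [0.5537, -0.0535, -0.0154]
eef_rot: [[-1.0, 0.01, -0.001], [0.01, 1.0, 0.0], [0.001, 0.0, -1.0]]
contact_force: [-4.9, 0.0, 3.2]
finger_gap: 0.798
gripper_force: 2.5
```

play_rows(
  motion=[
    [[0.8, -0.02, 0, 0, 0], [0.8, -0.04, 0, 0, 0], [0.8, -0.04, 0, 0, 0]],
  ],
)

```text
clock: 19.87
position: [0.5549, -0.0535, -0.0154]
eef_rot: [[-1.0, 0.01, -0.001], [0.01, 1.0, 0.0], [0.001, 0.0, -1.0]]
contact_force: [-5.8, 0.2, 3.0]
finger_gap: 0.798
gripper_force: 2.5
```

play_rows(
  motion=[
    [[0.8, -0.02, 0, 0, 0], [0.8, -0.04, 0, 0, 0], [0.8, -0.04, 0, 0, 0]],
  ],
)

```text
clock: 20.12
position: [0.5561, -0.0535, -0.0154]
eef_rot: [[-1.0, 0.01, -0.001], [0.01, 1.0, 0.0], [0.001, 0.0, -1.0]]
contact_force: [-4.6, 0.1, 3.7]
finger_gap: 0.803
gripper_force: 2.5
```

play_rows(
  motion=[
    [[0.8, -0.02, 0, 0, 0], [0.8, -0.03, 0, 0, 0], [0.8, -0.03, 0, 0, 0]],
  ],
)

```text
clock: 20.37
position: [0.5565, -0.0535, -0.0155]
eef_rot: [[-1.0, 0.01, -0.002], [0.01, 1.0, 0.0], [0.002, 0.0, -1.0]]
contact_force: [-6.8, -0.4, 4.6]
finger_gap: 0.8
gripper_force: 3.7
```

play_rows(
  motion=[
    [[0.8, -0.02, 0, 0, 0], [0.8, -0.03, 0, 0, 0], [0.8, -0.03, 0, 0, 0]],
  ],
)

```text
clock: 20.62
position: [0.5565, -0.0535, -0.0155]
eef_rot: [[-1.0, 0.01, -0.003], [0.01, 1.0, 0.0], [0.003, 0.0, -1.0]]
contact_force: [-11.0, -0.6, 7.5]
finger_gap: 0.801
gripper_force: 5.6
```

Fence contact felt at about 11 N in total. I'll back off, rise and swing round to the fixture's -y side.

play_rows(
  motion=[
    [[0.8, 0.1, 0, 0, 0], [0.8, 0.3, 0, 0, 0], [0.8, 0.4, 0, -0.5, 0], [0.8, 0.4, 0, -1.5, 0], [0.8, 0.4, 0, -2.7, 0], [0.8, 0.4, 0, -3.8, 0], [0.8, 0.4, 0, -4.4, 0], [0.6, 0.4, 0, -4.5, 1], [0.6, 0.4, 0, -4.5, 2], [0.6, 0.4, 0, -4.5, 3.1], [0.6, 0.4, 0, -4.5, 4.2]],
  ],
)

```text
clock: 21.53
position: [0.5466, -0.0536, 0.1199]
eef_rot: [[-0.898, 0.44, 0.001], [0.44, 0.898, -0.0], [-0.001, 0.0, -1.0]]
contact_force: [0.4, 0.2, -1.0]
finger_gap: 0.604
gripper_force: 0.0
```

```bash
python3 st.py .6275 -.165 .01; python3 fx.py .6275 -.0535
```

```text
[ 0.5466 -0.0536  0.1199] yaw y 63.91808960377731 [ 0.3517  0.2402 -0.9925] 0.6035932575141272 21.5333 [-0.2065  0.463   1.6145  0.0001  1.0627 -1.3221]
units to go [-4.0497 -2.1511  3.6666]
[ 0.5466 -0.0536  0.1199]
scene x-range by y [(np.float64(-0.104), (np.float64(0.5765), np.float64(0.6205))), (np.float64(-0.083), (np.float64(0.5775), np.float64(0.623))), (np.float64(-0.054), (np.float64(0.5785), np.float64(0.6735))), (np.float64(-0.024), (np.float64(0.5915), np.float64(0.617))), (np.float64(-0.003), (np.float64(0.5905), np.float64(0.6145)))]
scene y-range by x [(np.float64(0.587), (np.float64(-0.1125), np.float64(-0.039))), (np.float64(0.607), (np.float64(-0.1125), np.float64(0.007))), (np.float64(0.628), None), (np.float64(0.648), None), (np.float64(0.668), (np.float64(-0.1105), np.float64(-0.031)))]
side x-range by y [(np.float64(-0.104), (np.float64(0.5665), np.float64(0.676))), (np.float64(-0.083), (np.float64(0.567), np.float64(0.672))), (np.float64(-0.054), (np.float64(0.5665), np.float64(0.678))), (np.float64(-0.024), (np.float64(0.5675), np.float64(0.684))), (np.float64(-0.003), (np.float64(0.5715), np.float64(0.6935)))]
side y-range by x [(np.float64(0.587), (np.float64(-0.127), np.float64(-0.002))), (np.float64(0.607), (np.float64(-0.127), np.float64(0.0195))), (np.float64(0.628), (np.float64(-0.129), np.float64(0.0215))), (np.float64(0.648), (np.float64(-0.128), np.float64(0.046))), (np.float64(0.668), (np.float64(-0.1275), np.float64(0.046)))]
```

play_rows(
  motion=[
    [[0.6, -0.4, -0.2, 0, 1.1], [0.6, -1.0, -0.5, 0, 2.2], [0.6, -1.7, -0.9, 0, 3.3], [0.6, -2.5, -1.3, 0, 4.4], [0.6, -3.2, -1.7, 0, 5.5], [0.6, -3.8, -2.0, 0, 6.6], [0.6, -4.05, -2.15, 0, 7.7], [0.6, -4.05, -2.15, 0, 8.8], [0.6, -4.05, -2.15, 0, 9.9], [0.6, -4.05, -2.15, 0, 10.6], [0.6, -4.05, -2.15, 0, 10.75], [0.6, -4.05, -2.15, 0, 10.75]],
  ],
)

```text
clock: 22.63
position: [0.6278, -0.1644, 0.1195]
eef_rot: [[0.0, 1.0, 0.0], [1.0, -0.0, -0.0], [-0.0, 0.0, -1.0]]
contact_force: [-0.5, -0.7, 0.2]
finger_gap: 0.6
gripper_force: 0.0
```

```bash
python3 st.py .6275 -.162 -.0155
```

```text
[ 0.6278 -0.1644  0.1195] yaw y -0.023967202669539986 [-0.4943 -0.6731  0.1589] 0.5995442717182997 22.6333 [-0.3482  0.591   1.3583  0.      1.1921 -0.3477]
units to go [ 0.0813 -0.01    4.4994]
```

play_rows(
  motion=[
    [[0.6, 0, 0, 0.8, 0.05], [0.6, 0, 0, 1.9, 0.05], [0.6, 0, 0, 3.0, 0.05], [0.6, 0, 0, 3.8, 0.05], [0.6, 0, 0, 4.2, 0.05], [0.6, 0, 0, 4.4, 0.05], [0.6, 0, 0, 4.48, 0.05], [0.6, 0, 0, 4.48, 0.05]],
  ],
)

```text
clock: 23.3
position: [0.6284, -0.1646, -0.0142]
eef_rot: [[0.008, 1.0, 0.001], [1.0, -0.008, -0.0], [-0.0, 0.001, -1.0]]
contact_force: [0.1, 1.4, 0.2]
finger_gap: 0.6
gripper_force: 0.0
```

play_rows(
  motion=[
    [[0.6, 0.15, 0, 0, 0], [0.6, 0.35, 0, 0, 0], [0.6, 0.55, 0, 0, 0], [0.6, 0.75, 0, 0, 0], [0.6, 0.9, 0, 0, 0], [0.6, 1.0, 0, 0, 0], [0.6, 1.07, 0, 0, 0], [0.6, 1.14, 0, 0, 0], [0.6, 1.2, 0, 0, 0], [0.6, 1.26, 0, 0, 0], [0.6, 1.32, 0, 0, 0], [0.6, 1.38, 0, 0, 0]],
  ],
)

```text
clock: 24.3
position: [0.6282, -0.123, -0.0149]
eef_rot: [[0.01, 1.0, -0.0], [1.0, -0.01, -0.0], [-0.0, -0.0, -1.0]]
contact_force: [-0.0, 0.1, 0.1]
finger_gap: 0.6
gripper_force: 0.0
```

play_rows(
  motion=[
    [[0.6, 0.06, 0, 0, 0], [0.6, 0.14, 0, 0, 0], [0.6, 0.22, 0, 0, 0], [0.6, 0.3, 0, 0, 0], [0.6, 0.38, 0, 0, 0], [0.6, 0.46, 0, 0, 0], [0.6, 0.54, 0, 0, 0], [0.6, 0.62, 0, 0, 0], [0.6, 0.7, 0, 0, 0], [0.6, 0.78, 0, 0, 0], [0.6, 0.86, 0, 0, 0], [0.6, 0.94, 0, 0, 0]],
  ],
)

```text
clock: 25.3
position: [0.6284, -0.0946, -0.0149]
eef_rot: [[0.01, 1.0, -0.0], [1.0, -0.01, -0.0], [-0.0, -0.0, -1.0]]
contact_force: [-0.9, -4.5, -0.7]
finger_gap: 0.603
gripper_force: 2.1
```

play_rows(
  motion=[
    [[0.6, 0.08, 0, 0, 0], [0.6, 0.18, 0, 0, 0], [0.6, 0.28, 0, 0, 0], [0.6, 0.38, 0, 0, 0], [0.6, 0.48, 0, 0, 0], [0.6, 0.58, 0, 0, 0], [0.6, 0.68, 0, 0, 0], [0.6, 0.78, 0, 0, 0], [0.6, 0.88, 0, 0, 0], [0.6, 0.98, 0, 0, 0], [0.6, 1.06, 0, 0, 0], [0.6, 1.1, 0, 0, 0]],
  ],
)

```text
clock: 26.3
position: [0.6287, -0.0614, -0.0149]
eef_rot: [[0.01, 1.0, -0.0], [1.0, -0.01, 0.0], [0.0, -0.0, -1.0]]
contact_force: [-3.1, -4.7, 0.6]
finger_gap: 0.598
gripper_force: 2.3
```

```bash
python3 st.py .6284 -.011 -.0149; python3 fx.py .6275 0.0
python3 - <<'E'
from h import *
np.set_printoptions(precision=3,suppress=True)
# white screws / socket centre: bright ring around dark hole -> use hole centroid in scene at z=.07
c=r.camera("scene")
v=cv2.cvtColor(c["color"],cv2.COLOR_RGB2GRAY);print(proj(c,[[.6275,0,.07]]))
E
```

```text
[ 0.6287 -0.0614 -0.0149] yaw y -0.5448146574315037 [-3.0548 -4.6667  0.576 ] 0.5976110524286353 26.3 [-0.1919  0.7385  1.505   0.      0.8982 -0.1824]
units to go [ 1.6799 -0.0271  0.0003]
[ 0.6287 -0.0614 -0.0149]
scene x-range by y [(np.float64(-0.05), (np.float64(0.54), np.float64(0.6875))), (np.float64(-0.03), (np.float64(0.534), np.float64(0.6885))), (np.float64(0.0), (np.float64(0.5275), np.float64(0.689))), (np.float64(0.03), (np.float64(0.5275), np.float64(0.688))), (np.float64(0.05), (np.float64(0.554), np.float64(0.685)))]
scene y-range by x [(np.float64(0.587), (np.float64(-0.07), np.float64(0.0905))), (np.float64(0.607), (np.float64(-0.057), np.float64(0.071))), (np.float64(0.628), (np.float64(-0.0545), np.float64(0.062))), (np.float64(0.648), (np.float64(-0.062), np.float64(0.0505))), (np.float64(0.668), (np.float64(-0.056), np.float64(0.0575)))]
side x-range by y [(np.float64(-0.05), (np.float64(0.567), np.float64(0.6775))), (np.float64(-0.03), (np.float64(0.567), np.float64(0.687))), (np.float64(0.0), (np.float64(0.5675), np.float64(0.7015))), (np.float64(0.03), (np.float64(0.568), np.float64(0.7195))), (np.float64(0.05), (np.float64(0.5705), np.float64(0.727)))]
side y-range by x [(np.float64(0.587), (np.float64(-0.073), np.float64(0.04))), (np.float64(0.607), (np.float64(-0.0745), np.float64(0.0995))), (np.float64(0.628), (np.float64(-0.073), np.float64(0.0995))), (np.float64(0.648), (np.float64(-0.0735), np.float64(0.0995))), (np.float64(0.668), (np.float64(-0.074), np.float64(0.0995)))]
[[394.962 254.397]]
```

The -x edge still reads 0.567 in the side view, unchanged, so the fixture stays on the fence. Sliding takes about 4.5 N. I'll continue.

play_rows(
  motion=[
    [[0.6, 0.08, 0, 0, 0], [0.6, 0.18, 0, 0, 0], [0.6, 0.28, 0, 0, 0], [0.6, 0.38, 0, 0, 0], [0.6, 0.48, 0, 0, 0], [0.6, 0.58, 0, 0, 0], [0.6, 0.68, 0, 0, 0], [0.6, 0.78, 0, 0, 0], [0.6, 0.88, 0, 0, 0], [0.6, 0.98, 0, 0, 0], [0.6, 1.06, 0, 0, 0], [0.6, 1.12, 0, 0, 0]],
  ],
)

```text
clock: 27.45
position: [0.6291, -0.0279, -0.0149]
eef_rot: [[0.01, 1.0, -0.0], [1.0, -0.01, -0.0], [-0.0, -0.0, -1.0]]
contact_force: [-0.3, -5.1, 0.6]
finger_gap: 0.603
gripper_force: 2.5
```

play_rows(
  motion=[
    [[0.6, 0.04, 0, 0, 0], [0.6, 0.08, 0, 0, 0], [0.6, 0.12, 0, 0, 0], [0.6, 0.16, 0, 0, 0], [0.6, 0.2, 0, 0, 0], [0.6, 0.22, 0, 0, 0]],
  ],
)

```text
clock: 27.95
position: [0.6291, -0.0215, -0.0149]
eef_rot: [[0.01, 1.0, -0.0], [1.0, -0.01, -0.0], [-0.0, -0.0, -1.0]]
contact_force: [-1.6, -5.5, 0.4]
finger_gap: 0.604
gripper_force: 2.6
```

play_rows(
  motion=[
    [[0.6, 0.03, 0, 0, 0], [0.6, 0.06, 0, 0, 0], [0.6, 0.08, 0, 0, 0], [0.6, 0.08, 0, 0, 0]],
  ],
)

```text
clock: 28.28
position: [0.6291, -0.0191, -0.0149]
eef_rot: [[0.01, 1.0, -0.0], [1.0, -0.01, 0.0], [0.0, -0.0, -1.0]]
contact_force: [-2.0, -4.1, 1.0]
finger_gap: 0.601
gripper_force: 2.0
```

play_rows(
  motion=[
    [[0.6, 0.03, 0, 0, 0], [0.6, 0.06, 0, 0, 0], [0.6, 0.06, 0, 0, 0]],
  ],
)

```text
clock: 28.53
position: [0.6291, -0.0173, -0.0149]
eef_rot: [[0.01, 1.0, -0.0], [1.0, -0.01, 0.0], [0.0, -0.0, -1.0]]
contact_force: [-2.6, -2.7, 1.4]
finger_gap: 0.599
gripper_force: 2.0
```

play_rows(
  motion=[
    [[0.6, 0.03, 0, 0, 0], [0.6, 0.05, 0, 0, 0], [0.6, 0.05, 0, 0, 0]],
  ],
)

```text
clock: 28.78
position: [0.6291, -0.0159, -0.0149]
eef_rot: [[0.01, 1.0, -0.0], [1.0, -0.01, -0.0], [-0.0, -0.0, -1.0]]
contact_force: [-2.1, -4.7, 0.6]
finger_gap: 0.6
gripper_force: 2.1
```

play_rows(
  motion=[
    [[0.6, 0.02, 0, 0, 0], [0.6, 0.04, 0, 0, 0], [0.6, 0.04, 0, 0, 0]],
  ],
)

```text
clock: 29.03
position: [0.6292, -0.0147, -0.0149]
eef_rot: [[0.01, 1.0, -0.0], [1.0, -0.01, -0.0], [-0.0, -0.0, -1.0]]
contact_force: [-1.6, -4.4, 1.9]
finger_gap: 0.602
gripper_force: 2.2
```

play_rows(
  motion=[
    [[0.6, 0.02, 0, 0, 0], [0.6, 0.04, 0, 0, 0], [0.6, 0.04, 0, 0, 0]],
  ],
)

```text
clock: 29.28
position: [0.6292, -0.0135, -0.0149]
eef_rot: [[0.01, 1.0, -0.0], [1.0, -0.01, -0.0], [-0.0, -0.0, -1.0]]
contact_force: [-1.3, -4.5, 0.9]
finger_gap: 0.599
gripper_force: 2.3
```

play_rows(
  motion=[
    [[0.6, 0.02, 0, 0, 0], [0.6, 0.03, 0, 0, 0], [0.6, 0.03, 0, 0, 0]],
  ],
)

```text
clock: 29.53
position: [0.6292, -0.0128, -0.0149]
eef_rot: [[0.01, 1.0, -0.0], [1.0, -0.01, -0.0], [-0.0, -0.0, -1.0]]
contact_force: [-2.5, -6.0, 0.2]
finger_gap: 0.602
gripper_force: 3.1
```

play_rows(
  motion=[
    [[0.6, 0.02, 0, 0, 0], [0.6, 0.03, 0, 0, 0], [0.6, 0.03, 0, 0, 0]],
  ],
)

```text
clock: 29.78
position: [0.6292, -0.0119, -0.0149]
eef_rot: [[0.01, 1.0, -0.0], [1.0, -0.01, -0.0], [-0.0, -0.0, -1.0]]
contact_force: [-1.9, -6.8, 0.6]
finger_gap: 0.6
gripper_force: 3.2
```

play_rows(
  motion=[
    [[0.6, 0.01, 0, 0, 0], [0.6, 0.02, 0, 0, 0], [0.6, 0.02, 0, 0, 0]],
  ],
)

```text
clock: 30.03
position: [0.6292, -0.0114, -0.0149]
eef_rot: [[0.01, 1.0, -0.0], [1.0, -0.01, -0.0], [-0.0, -0.0, -1.0]]
contact_force: [-1.8, -5.8, 0.4]
finger_gap: 0.6
gripper_force: 3.3
```

play_rows(
  motion=[
    [[0.6, 0.01, 0, 0, 0], [0.6, 0.02, 0, 0, 0], [0.6, 0.02, 0, 0, 0]],
  ],
)

```text
clock: 30.28
position: [0.6292, -0.0108, -0.0149]
eef_rot: [[0.01, 1.0, -0.0], [1.0, -0.01, -0.0], [-0.0, -0.0, -1.0]]
contact_force: [-2.6, -7.0, 0.8]
finger_gap: 0.605
gripper_force: 3.3
```

play_rows(
  motion=[
    [[0.6, 0.01, 0, 0, 0], [0.6, 0.02, 0, 0, 0], [0.6, 0.02, 0, 0, 0]],
  ],
)

```text
clock: 30.53
position: [0.6292, -0.0102, -0.0149]
eef_rot: [[0.01, 1.0, -0.0], [1.0, -0.01, -0.0], [-0.0, -0.0, -1.0]]
contact_force: [-1.5, -7.3, 1.5]
finger_gap: 0.597
gripper_force: 3.3
```

play_rows(
  motion=[
    [[0.6, 0.01, 0, 0, 0], [0.6, 0.02, 0, 0, 0], [0.6, 0.02, 0, 0, 0]],
  ],
)

```text
clock: 30.78
position: [0.6292, -0.0095, -0.0149]
eef_rot: [[0.01, 1.0, -0.0], [1.0, -0.01, -0.0], [-0.0, -0.0, -1.0]]
contact_force: [-1.7, -6.7, 1.7]
finger_gap: 0.599
gripper_force: 3.3
```

play_rows(
  motion=[
    [[0.6, 0.01, 0, 0, 0], [0.6, 0.02, 0, 0, 0], [0.6, 0.02, 0, 0, 0]],
  ],
)

```text
clock: 31.03
position: [0.6292, -0.009, -0.0149]
eef_rot: [[0.01, 1.0, -0.0], [1.0, -0.01, -0.0], [-0.0, -0.0, -1.0]]
contact_force: [-1.5, -7.1, 1.0]
finger_gap: 0.603
gripper_force: 3.3
```

play_rows(
  motion=[
    [[0.6, 0.01, 0, 0, 0], [0.6, 0.02, 0, 0, 0], [0.6, 0.02, 0, 0, 0]],
  ],
)

```text
clock: 31.28
position: [0.6292, -0.0084, -0.0149]
eef_rot: [[0.01, 1.0, -0.0], [1.0, -0.01, -0.0], [-0.0, -0.0, -1.0]]
contact_force: [-1.7, -6.3, 0.9]
finger_gap: 0.6
gripper_force: 3.3
```

play_rows(
  motion=[
    [[0.6, 0.01, 0, 0, 0], [0.6, 0.02, 0, 0, 0], [0.6, 0.02, 0, 0, 0]],
  ],
)

```text
clock: 31.53
position: [0.6292, -0.0078, -0.0149]
eef_rot: [[0.01, 1.0, -0.0], [1.0, -0.01, -0.0], [-0.0, -0.0, -1.0]]
contact_force: [-1.9, -6.1, 1.7]
finger_gap: 0.598
gripper_force: 3.3
```

play_rows(
  motion=[
    [[0.6, 0.01, 0, 0, 0], [0.6, 0.02, 0, 0, 0], [0.6, 0.02, 0, 0, 0]],
  ],
)

```text
clock: 31.78
position: [0.6292, -0.0071, -0.0149]
eef_rot: [[0.01, 1.0, -0.0], [1.0, -0.01, -0.0], [-0.0, -0.0, -1.0]]
contact_force: [-2.0, -6.4, 1.0]
finger_gap: 0.602
gripper_force: 3.3
```

play_rows(
  motion=[
    [[0.6, 0.01, 0, 0, 0], [0.6, 0.02, 0, 0, 0], [0.6, 0.02, 0, 0, 0]],
  ],
)

```text
clock: 32.03
position: [0.6293, -0.007, -0.0149]
eef_rot: [[0.01, 1.0, -0.0], [1.0, -0.01, -0.001], [-0.001, -0.0, -1.0]]
contact_force: [-2.0, -10.3, 1.4]
finger_gap: 0.601
gripper_force: 5.2
```

The spacer has reached the stop. One more small step for the squeeze, held.

play_rows(
  motion=[
    [[0.6, 0.01, 0, 0, 0], [0.6, 0.015, 0, 0, 0], [0.6, 0.015, 0, 0, 0]],
  ],
)

```text
clock: 32.28
position: [0.6293, -0.0069, -0.0148]
eef_rot: [[0.01, 1.0, -0.0], [1.0, -0.01, -0.001], [-0.001, -0.0, -1.0]]
contact_force: [-2.2, -13.2, 1.2]
finger_gap: 0.599
gripper_force: 6.8
```

```bash
python3 st.py
```

```text
[ 0.6293 -0.0069 -0.0148] yaw y -0.5503281423148524 [ -2.2364 -13.241    1.1784] 0.5988443187860025 32.2833 [-0.1051  0.7361  1.5115 -0.0017  0.894  -0.0944]
```

play_rows(
  motion=[
    [[0.6, 0.005, 0, 0, 0], [0.6, 0.005, 0, 0, 0], [0.6, 0.005, 0, 0, 0], [0.6, 0.005, 0, 0, 0], [0.6, 0.005, 0, 0, 0], [0.6, 0.005, 0, 0, 0], [0.6, 0.005, 0, 0, 0], [0.6, 0.005, 0, 0, 0]],
  ],
)

```text
clock: 32.95
position: [0.6293, -0.0069, -0.0149]
eef_rot: [[0.01, 1.0, -0.0], [1.0, -0.01, -0.001], [-0.001, -0.0, -1.0]]
contact_force: [-1.7, -14.2, 1.3]
finger_gap: 0.599
gripper_force: 7.3
```

Squeeze is about 14.3 N in total, so roughly 9.8 N over sliding, held for 0.6 s. Backing off and rising clear.

play_rows(
  motion=[
    [[0.6, -0.02, 0, 0, 0], [0.6, -0.06, 0, 0, 0], [0.6, -0.2, 0, 0, 0], [0.6, -0.5, 0, 0, 0], [0.6, -0.9, 0, 0, 0], [0.6, -1.2, 0, 0, 0], [0.6, -1.4, 0, -0.6, 0], [0.6, -1.4, 0, -1.7, 0], [0.6, -1.4, 0, -2.9, 0], [0.6, -1.4, 0, -4.0, 0], [0.6, -1.4, 0, -4.8, 0], [0.6, -1.4, 0, -5.0, 0]],
  ],
)

```text
clock: 33.95
position: [0.631, -0.049, 0.1397]
eef_rot: [[0.01, 1.0, 0.006], [1.0, -0.01, -0.001], [-0.001, 0.006, -1.0]]
contact_force: [0.4, -0.2, 0.7]
finger_gap: 0.6
gripper_force: 0.0
```

play_rows(
  motion=[
    [[0.6, -1.0, -1.0, 0, 0], [0.6, -2.0, -2.0, 0, 0], [0.6, -3.0, -3.0, 0, 0], [0.6, -4.0, -4.0, 0, 0], [0.6, -5.0, -5.0, 0, 0], [0.6, -5.5, -5.5, 0, 0], [0.6, -5.5, -5.5, 0, 0], [0.6, -5.5, -5.5, 0, 0]],
  ],
)

```text
clock: 34.62
position: [0.4612, -0.2124, 0.1349]
eef_rot: [[0.013, 1.0, -0.0], [1.0, -0.013, 0.0], [0.0, -0.0, -1.0]]
contact_force: [0.3, 0.5, 0.0]
finger_gap: 0.598
gripper_force: 0.0
```

```bash
python3 fx.py .6275 .065
python3 - <<'E'
from h import *
import pickle
# changed pixels vs start, far from job (bystanders): wrench, holder, brush
for n,bx in(("scene",{"wrench":(430,160,500,222),"holder":(392,118,428,172),"brush":(300,145,378,176)}),("side",{"wrench":(265,172,340,192),"holder":(225,150,258,200),"brush":(182,200,245,240)})):
    a=pickle.load(open(n+"0.pkl","rb"))["color"].astype(int);b=r.camera(n)["color"].astype(int)
    for k,(x0,y0,x1,y1) in bx.items():
        print(n,k,(abs(a-b).max(2)[y0:y1,x0:x1]>70).sum())
E
```

```text
[ 0.4612 -0.2124  0.1349]
scene x-range by y [(np.float64(0.015), (np.float64(0.6), np.float64(0.609))), (np.float64(0.035), (np.float64(0.5795), np.float64(0.675))), (np.float64(0.065), (np.float64(0.5795), np.float64(0.6825))), (np.float64(0.095), (np.float64(0.598), np.float64(0.683))), (np.float64(0.115), (np.float64(0.5925), np.float64(0.6005)))]
scene y-range by x [(np.float64(0.587), (np.float64(-0.0015), np.float64(0.0755))), (np.float64(0.607), (np.float64(0.0), np.float64(0.057))), (np.float64(0.628), None), (np.float64(0.648), None), (np.float64(0.668), (np.float64(0.001), np.float64(0.0925)))]
side x-range by y [(np.float64(0.015), (np.float64(0.567), np.float64(0.6665))), (np.float64(0.035), (np.float64(0.567), np.float64(0.675))), (np.float64(0.065), (np.float64(0.5675), np.float64(0.678))), (np.float64(0.095), (np.float64(0.5275), np.float64(0.685))), (np.float64(0.115), (np.float64(0.5275), np.float64(0.693)))]
side y-range by x [(np.float64(0.587), (np.float64(-0.0155), np.float64(0.1085))), (np.float64(0.607), (np.float64(-0.016), np.float64(0.15))), (np.float64(0.628), (np.float64(-0.0205), np.float64(0.1645))), (np.float64(0.648), (np.float64(-0.021), np.float64(0.1645))), (np.float64(0.668), (np.float64(-0.019), np.float64(0.1645)))]
scene wrench 0
scene holder 0
scene brush 25
side wrench 1321
side holder 0
side brush 92
```

The fixture's -x edge sits at 0.567-0.5675 with a slope of about -0.5°, which matches the fence. The steady side load while sliding shows it stayed on the fence. The bystanders haven't moved, and the robot is clear.

```bash
python3 -c "
from rig import r
print(r.hand_in())"
```

```text
the job is handed in; nothing more can be done
None
```

I handed the job in at about 35 s: the spacer is against the side stop and the fixture is square on the fence, squeezed against the spacer with about 10 N over sliding force for about half a second; no verdict came back.

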